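Hang the red cutter on the drying stand

TASK

Pick up the drying rod by its green handle, pass it right through the open red hexagonal cutter, and lift the cutter on the rod. Lay the rod in the two notches of the dark steel drying stand so that the red cutter hangs between the two uprights, and let go. Carry the cutter on the rod only, never with the gripper, and leave the blue cutter alone.

Things in the scene. Friction and masses are not known exactly. Their poses are not given: they have to be found in the camera images.
- red_cutter_center (a point): Centre of the red hexagonal biscuit cutter: a rigid plastic tube, open at both ends, lying on one flat on the counter. 56 mm across flats (its height), 65 mm across corners, 35 mm long, wall 3 mm, bore 50 mm across flats, about 60 g. Its y axis is the bore, which runs roughly left-right; z is up. The centre is on the bore axis, 28 mm above the counter.
- blue_cutter_center (a point): Centre of the blue cutter, identical to the red one in all but colour. It stays where it is.
- rod_grip (a point): Centre of the drying rod's green handle, a bar 18 x 18 mm, 60 mm long. From it a round wooden shaft, diameter 18 mm, runs on along this point's -y axis; its tip is 210 mm from this point. Whole rod 240 mm, about 70 g, balanced on the shaft 80 mm from this point. It lies loose on the counter, handle to the robot's left, tip to the right, axis 9 mm above the counter.
- stand_seat (a point): Middle of the seated rod's axis in the fixed dark steel stand, 108 mm above the counter; the rod lies along its y axis. Base 100 x 150 x 8 mm; two uprights 10 mm thick, 55 mm either side along y, each with a 45-degree V notch, 62 mm wide at the mouth, bottom 95 mm and arm tops 126 mm above the counter. Balanced with the handle centre 110 mm from here, outside the uprights.
There are look-alikes about, which are no part of the job. Leave any turquoise look-alike of the part that bears stand_seat alone.

How it is judged:
On the way, in this order (a step that is already met when the one before it is completed fails the run):
1. the rod has been passed right through the red cutter (y of red_cutter_center in the frame of rod_grip between -0.19 and -0.04 m and x of red_cutter_center in the frame of rod_grip between -0.026 and 0.026 m and z of red_cutter_center in the frame of rod_grip between -0.026 and 0.026 m), for 0.1 s.
2. the red cutter is lifted clear of the counter on the rod (all of step 1 and height (world z) of red_cutter_center above 0.1 m), for 0.2 s.
At the end, for the whole second after the job is handed in: The rod lies in both notches (level within 7 degrees, in line within 10, handle centre within 12 mm of seated height and 75 to 150 mm from the middle) and through the red cutter, which hangs between the uprights; all released and at rest; the blue cutter within 20 mm of its start (all of step 1 and y of red_cutter_center in the frame of stand_seat between -0.05 and 0.05 m and x of red_cutter_center in the frame of stand_seat between -0.03 and 0.03 m and z of red_cutter_center in the frame of stand_seat between -0.035 and 0 m and z of rod_grip in the frame of stand_seat between -0.012 and 0.012 m and x of rod_grip in the frame of stand_seat between -0.022 and 0.022 m and horizontal distance between rod_grip and stand_seat between 0.075 and 0.15 m and angle between the y axis of rod_grip and the y axis of stand_seat, either way round below 0.18 rad and angle between rod_grip's own y axis and vertical between 1.45 and 1.69 rad and linear speed of each of red_cutter, rod below 0.03 m/s and distance of blue_cutter_center from where it was at the start of the episode below 0.02 m); the robot touches nothing.
It fails at once if the gripper takes hold of or pushes the red cutter (contact force between the fingers and red_cutter above 2 N).
It fails at once if the blue cutter is knocked away (distance of blue_cutter_center from where it was at the start of the episode above 0.03 m).
It also fails if it takes over 64 s, if anything falls off the work surface, if the arm or the gripper's body presses on something with over 40 N, if the wrist force passes 120 N, or if a joint passes its speed limit or range.

ROBOT

A 6-joint arm with a two-finger parallel gripper is mounted at the origin on the work surface. World frame = base frame: x ahead of the robot, y to its left, z up, the work surface at z = 0. Lengths are in m, angles in rad, forces in N, time in s.
With the tool pointing down it reaches from about 0.35 to 1 m from the base axis. Payload 7.1 kg.
Tool frame: the origin (TCP) lies between the finger pads; the fingertips stand 22 mm ahead of it and the grasp point (between the pads) lies 3 mm ahead of it; x points along the fingers, y is the direction in which the jaws open and shut, and the axes are right-handed (so a half turn about x gives the same grasp; the last joint's range is limited). The gripper opens to 85 mm and grips with 20 to 120 N. Pads are 22 mm wide; open, the fingers measure 114 mm over their backs; the gripper's body (76 mm by 85 mm) begins 54 mm behind the grasp point. The pads swing forward as they close: fully open they stand 13 mm farther back than shut.
Start: joints at [-1.123, 0.423, 1.63, -0, 1.089, -0.019], TCP at [0.281, -0.558, 0.253] pointing down, gripper open.
Joint ranges: [-3, 3], [-0.9, 2.11], [0.09, 2.58], [-1.31, 4.45], [0.11, 2.69], [-2.54, 2.54]. Speed limits (rad/s): [2.39, 2.39, 3.01, 3.14, 3.14, 3.14].

INTERFACE

Orientations are given as a rotation vector (axis times angle).
In Python, from plant import env gives the robot as it stands. The module is installed in compiled form; this text tells all that it offers.
- The arm moves only by the shell command python3 -m inch 'ROWS'. ROWS is JSON, a list of rows, each a list of 7 numbers: the shift along the world's x, y, z in mm, then the turn, a rotation vector about the world's x, y, z in degrees, then the finger opening in mm, from 0 to 85.4. In form: [[x, y, z, wx, wy, wz, claw], ...]. A call has 1 to 20 rows; each row is the pose to reach, as a shift and turn from the pose measured when the call began; what a row does not reach only later rows make up. A row lasts 1/8 s, in which the tool goes at most 62.5 mm and 10.7 degrees, less where a joint would pass 70% of its speed; a pose out of reach is approached as far as the arm can. A call with a gripper value outside its range is refused whole. The fingers move at their own pace and stop on an object; the grip force is fixed at half the most. Time passes only in rows, so rows that repeat a pose let the fingers close. It gives the time, the measured TCP pose, the force and the opening at its end, in the units of the state.
- env.read_state(): the state, without advancing time (a new reading comes with each control period).
- env.grab_frame(name): name is "side" or "top" or "wrist"; returns (picture, depth): 420x560x3 uint8, blue, green, red; 420x560 float32, m along the optical axis (not along the pixel's ray), 0 where there is no reading.
- env.camera_model(name): a dict with "intrinsics" (3x3 intrinsics, pixels), "k1" (the pictures are not rectified: a ray, as slopes to the right and down, at radius r is drawn at 1 + k1 r^2 times it, then the intrinsics apply), "extrinsics" (4x4, takes a point from camera to world coordinates). Camera axes: x right, y down, z forward; pixel columns grow to the right and rows downward; lengths in m; the calibration is good to about 2 mm. A picture is of the moment at which its call begins: read the wrist's pose just before it. camera_model takes no time and is no camera call; for the wrist camera it gives the pose at the moment of the call.
- env.finish_job(): hands the job in, once; it reports no verdict.
The state is a dict: "clock": time; "qpos": joint angles; "qd": joint speeds; "joint_torque": joint torques, N m; "ee_pos": TCP position; "orientation": TCP orientation; "wrist_force": force on the tool from outside, world axes, zero at the start; "torque": the same for the moment, N m; "opening": finger opening in m.
Only numpy, scipy, OpenCV 4.12 (cv2) and the standard library are available. Lean on these libraries where they do the work, as an engineer would, in place of code of your own. Each camera call takes 0.05 s, during which the arm holds its last target. There are 200 camera calls.

## Working session

There is one attempt and no reset: what is moved stays moved. The work goes in short steps, Python scripts to look and compute and a shell command to move; the robot and the scene stay as the last step left them, time stands still between calls to the robot, and variables do not carry over. Pictures are saved under pics/ and viewed, about 8 in all and at most 12, crops included, and the job is handed in when it is done.

```bash
mkdir -p pics; cat > h.py <<'E'
import numpy as np, cv2
from plant import env
def cloud(name):
    m=env.camera_model(name); im,d=env.grab_frame(name)
    K=np.array(m["intrinsics"],float);T=np.array(m["extrinsics"])
    h,w=d.shape
    u,v=np.meshgrid(np.arange(w),np.arange(h))
    p=np.stack([u,v],-1).reshape(-1,1,2).astype(np.float64)
    r=cv2.undistortPoints(p,K,np.array([m["k1"],0,0,0,0],float)).reshape(h,w,2)
    c=np.dstack([r*d[...,None],d,np.ones_like(d)])
    P=(c@T.T)[...,:3]; P[d<=0]=np.nan
    return im,P
def mask(im,lo,hi):
    return cv2.inRange(cv2.cvtColor(im,cv2.COLOR_BGR2HSV),np.array(lo),np.array(hi))>0
E
python3 - <<'E'
from h import *
print(env.read_state())
for n in("side","top"):
    im,P=cloud(n); cv2.imwrite(f"pics/{n}0.png",im); np.save(f"{n}0.npy",P)
    print(env.camera_model(n))
E
```

```text
{'clock': 0.0, 'qpos': array([-1.12302077e+00,  4.23828841e-01,  1.63071951e+00,  4.58575750e-05,
        1.08856904e+00, -1.90155775e-02]), 'qd': array([ 1.23639038e-04,  3.64919734e-04, -7.49837267e-04,  3.98816755e-04,
        1.21248149e-03, -8.16483111e-05]), 'joint_torque': array([ 2.77578101e-04, -5.57387352e+01, -2.81739521e+01,  7.16330555e-05,
        7.34502857e-03, -1.11012230e-05]), 'ee_pos': array([ 0.2810637 , -0.55765465,  0.25254155]), 'orientation': array([ 1.96189377,  0.46795426, -1.96246796]), 'wrist_force': array([ 0.52105262,  0.05549741, -0.15846137]), 'torque': array([ 0.02725676,  0.00507284, -0.04813251]), 'opening': 0.08533227877465682}
{'intrinsics': array([[382.72199349,   0.        , 277.28001715],
       [  0.        , 382.72199349, 201.81233749],
       [  0.        ,   0.        ,   1.        ]]), 'k1': 0.01322113174732094, 'extrinsics': array([[-0.91365076, -0.28320859,  0.29160793,  0.28708704],
       [-0.40631845,  0.61481582, -0.67594884,  0.52208175],
       [ 0.01214935, -0.73606685, -0.67679981,  0.63110684],
       [ 0.        ,  0.        ,  0.        ,  1.        ]])}
{'intrinsics': array([[518.04029224,   0.        , 274.18589923],
       [  0.        , 518.04029224, 205.43079584],
       [  0.        ,   0.        ,   1.        ]]), 'k1': -0.1146915605293221, 'extrinsics': array([[-0.02652792, -0.98034059,  0.19552132,  0.30907217],
       [-0.99939808,  0.02163506, -0.02711837,  0.02085411],
       [ 0.02235512, -0.19612303, -0.98032444,  1.04759054],
       [ 0.        ,  0.        ,  0.        ,  1.        ]])}
```

View pics/top0.png

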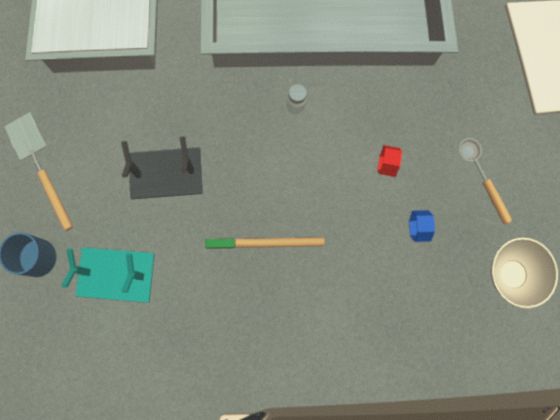

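View pics/side0.png

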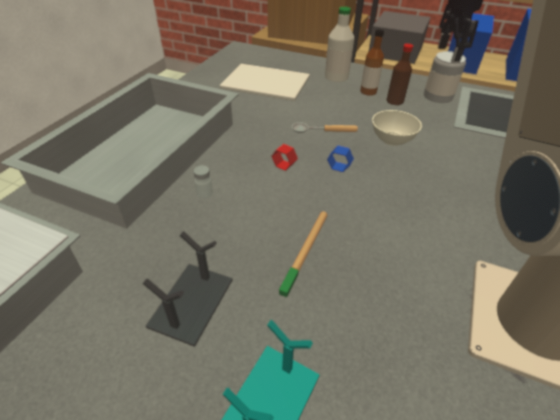

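The top view shows the red cutter at (390,161), blue at (422,226), the rod from (206,243) to (324,241) with its green handle on the left, and the dark stand around (165,172). The turquoise decoy is at (115,275). Next I measure each of these.

```bash
python3 - <<'E'
from h import *
for n in("top","side"):
    im=cv2.imread(f"pics/{n}0.png");P=np.load(f"{n}0.npy")
    print(n)
    for k,lo,hi in(("red",(0,150,80),(6,255,255)),("blue",(108,150,60),(125,255,255)),("green",(50,120,30),(72,255,200)),("wood",(8,110,90),(22,255,255)),("dark",(0,0,0),(180,90,62))):
        M=mask(im,lo,hi).astype(np.uint8)
        nn,L,S,C=cv2.connectedComponentsWithStats(M)
        for i in range(1,nn):
            if S[i,4]<60: continue
            q=P[L==i];q=q[~np.isnan(q[:,0])]
            if not len(q): continue
            q0=np.median(q,0)
            if not(.3<q0[0]<.85 and abs(q0[1])<.6 and q0[2]<.2): continue
            zm=np.percentile(q[:,2],98)
            t=q[q[:,2]>zm-.008]
            (c,s,a)=cv2.minAreaRect((t[:,:2]*1000).astype(np.float32))
            pc=np.linalg.svd(t[:,:2]-t[:,:2].mean(0),full_matrices=0)[2][0]
            print(k,S[i],"zmax",zm.round(4),"topRect mm",np.round(c),np.round(s),round(a,1),"mean",(1000*t.mean(0)).round(),"dirdeg",np.degrees(np.arctan2(pc[1],pc[0])).round(1))
E
```

```text
top
red [378 146  24  30 560] zmax 0.0591 topRect mm [ 601. -247.] [35. 41.] 77.1 mean [ 601. -246.   56.] dirdeg 157.3
blue [410 211  24  30 634] zmax 0.0587 topRect mm [ 463. -302.] [35. 42.] 89.6 mean [ 463. -302.   55.] dirdeg -176.0
green [206 239  28   9 213] zmax 0.0217 topRect mm [441. 103.] [16. 54.] 1.8 mean [440. 104.  18.] dirdeg -88.9
wood [ 38 170  34  60 529] zmax 0.0228 topRect mm [538. 446.] [138.  18.] 29.0 mean [535. 444.  19.] dirdeg -151.1
wood [484 180  27  43 373] zmax 0.0227 topRect mm [ 514. -476.] [96. 19.] 24.2 mean [ 512. -477.   18.] dirdeg -156.9
wood [235 238  89   9 683] zmax 0.0211 topRect mm [440. -16.] [177.  16.] 89.6 mean [440. -15.  17.] dirdeg 89.6
dark [129 164  12  14  87] zmax 0.0929 topRect mm [578. 267.] [15.  1.] 3.7 mean [578. 267.  99.] dirdeg -176.0
side
red [273 145  24  25 361] zmax 0.0583 topRect mm [ 599. -247.] [34. 36.] 78.4 mean [ 598. -245.   56.] dirdeg 178.2
blue [334 147  17  13  93] zmax 0.0585 topRect mm [ 461. -302.] [38. 26.] 3.6 mean [ 462. -302.   56.] dirdeg 179.8
blue [330 159  17  12  88] zmax 0.0175 topRect mm [ 467. -303.] [45. 10.] 4.6 mean [ 481. -301.   15.] dirdeg -179.8
green [280 269  17  25 207] zmax 0.0206 topRect mm [440. 104.] [16. 57.] 0.2 mean [440. 107.  18.] dirdeg 90.0
wood [325 126  32   5 152] zmax 0.0216 topRect mm [ 514. -474.] [94. 12.] 22.5 mean [ 511. -475.   17.] dirdeg -157.6
wood [293 212  34  57 429] zmax 0.0202 topRect mm [440. -15.] [173.  15.] 89.6 mean [439. -10.  17.] dirdeg 89.6
dark [198 245  15  36 252] zmax 0.1175 topRect mm [571. 164.] [13.  1.] 10.3 mean [571. 164. 117.] dirdeg 8.8
dark [161 295  20  34 359] zmax 0.1193 topRect mm [563. 273.] [16.  2.] 5.5 mean [563. 274. 118.] dirdeg -175.1
```

```bash
python3 - <<'E'
from h import *
for n in("top","side"):
    im=cv2.imread(f"pics/{n}0.png");P=np.load(f"{n}0.npy")
    q=P[~np.isnan(P[...,0])]
    b=q[(q[:,0]>.48)&(q[:,0]<.68)&(q[:,1]>.1)&(q[:,1]<.33)]
    for z0,z1 in((.005,.014),(.03,.07),(.1,.135)):
        s=b[(b[:,2]>z0)&(b[:,2]<z1)]
        print(n,z0,len(s),[np.round(x,1) for x in cv2.minAreaRect((s[:,:2]*1000).astype(np.float32))])
        if z0>.02:
            for g in(s[s[:,1]<.215],s[s[:,1]>=.215]):
                if len(g)>5: print("  up",len(g),(1000*g.mean(0)).round(),[np.round(x,1) for x in cv2.minAreaRect((g[:,:2]*1000).astype(np.float32))],(1000*g.max(0)).round(),(1000*g.min(0)).round())
    # red: bore direction from top flat
    for nm,lo,hi in(("red",(0,150,60),(6,255,255)),("blue",(108,150,60),(125,255,255))):
        t=P[mask(im,lo,hi)&(P[...,2]>.05)&(P[...,2]<.066)]
        t=t[(abs(t[:,1]+.27)<.07)]
        print(nm,[np.round(x,1) for x in cv2.minAreaRect((t[:,:2]*1000).astype(np.float32))],len(t))
    # base mask by colour for dark
for n in("top","side"):
    im=cv2.imread(f"pics/{n}0.png");x,y,w,h=(100,120,130,110) if n=="top" else (130,220,130,130)
    for v in((170,170),): print(im[170 if n=="top" else 310,165 if n=="top" else 200])
im=cv2.imread("pics/top0.png")
cv2.imwrite("pics/c1.png",np.hstack([cv2.resize(im[120:210,110:220],None,fx=3.6,fy=3.6),cv2.resize(im[130:220,360:450],None,fx=3.6,fy=3.6)]))
E
```

```text
top 0.005 2929 [array([575.1, 217.4]), array([189.6, 222.3]), np.float64(3.7)]
top 0.03 103 [array([592. , 217.3]), array([ 16. , 120.1]), np.float64(3.3)]
  up 40 [592. 160.  47.] [array([593. , 158.9]), array([ 8.3, 17.8]), np.float64(62.7)] [603. 167.  69.] [587. 157.  30.]
  up 63 [586. 270.  50.] [array([587.3, 268.8]), array([ 8.8, 17.4]), np.float64(61.1)] [597. 277.  70.] [581. 266.  31.]
top 0.1 381 [array([591.7, 217.8]), array([ 71.2, 120.8]), np.float64(3.3)]
  up 191 [598. 163. 115.] [array([594.8, 162.7]), array([71.3, 10.7]), np.float64(3.9)] [631. 170. 129.] [560. 156. 100.]
  up 190 [591. 272. 114.] [array([588.7, 272.5]), array([69.2, 11.2]), np.float64(3.1)] [623. 279. 128.] [554. 265. 100.]
red [array([ 600.7, -246.5]), array([34.5, 42.3]), np.float64(77.1)] 319
blue [array([ 463.1, -302.2]), array([34.8, 41.9]), np.float64(89.6)] 328
side 0.005 3345 [array([591.3, 216.2]), array([101.6, 152.7]), np.float64(3.1)]
side 0.03 264 [array([590.7, 215.8]), array([ 16.2, 123. ]), np.float64(3.2)]
  up 124 [592. 163.  50.] [array([592.2, 163.4]), array([16.9,  9.9]), np.float64(41.7)] [602. 167.  70.] [587. 154.  30.]
  up 140 [585. 274.  50.] [array([585.7, 274.4]), array([17.2,  9.5]), np.float64(37.7)] [595. 277.  70.] [579. 266.  30.]
side 0.1 526 [array([592. , 215.7]), array([ 71.3, 123.4]), np.float64(3.1)]
  up 222 [597. 162. 114.] [array([594.7, 160.6]), array([70.6, 12.8]), np.float64(3.3)] [630. 168. 128.] [559. 153. 100.]
  up 304 [594. 272. 114.] [array([589.1, 270.7]), array([71.4, 12.1]), np.float64(4.1)] [624. 279. 128.] [554. 264. 100.]
red [array([ 598.9, -247.4]), array([33.7, 36.1]), np.float64(78.4)] 112
blue [array([ 461.4, -302.3]), array([38.3, 26.5]), np.float64(3.6)] 83
[81 85 79]
[68 72 70]
```

View pics/c1.png

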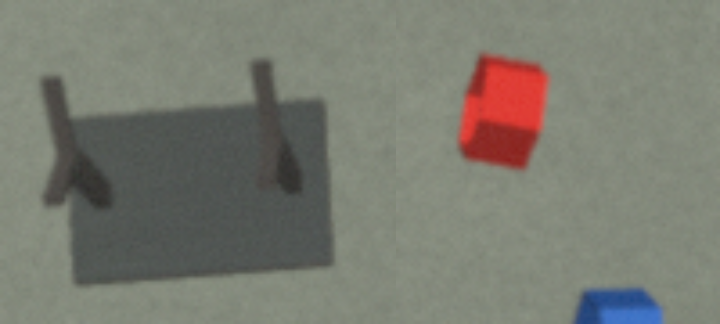

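```bash
python3 - <<'E'
from h import *
from scipy.spatial.transform import Rotation as R
s=env.read_state();r=R.from_rotvec(s["orientation"]).as_matrix();print(r.round(3))
P=np.load("top0.npy");q=P[75:115,280:315].reshape(-1,3);q=q[q[:,2]>.015];print("shaker",q.min(0),q.max(0))
E
```

```text
[[-0.001  0.45  -0.893]
 [ 0.001 -0.893 -0.45 ]
 [-1.    -0.001 -0.   ]]
shaker [ 0.71487956 -0.07873988  0.0152084 ] [ 0.75240341 -0.03956711  0.0789951 ]
```

```bash
python3 -m inch '[[20,60,0,0,0,8,85],[38,120,0,0,0,16,85],[55,180,0,0,0,24,85],[70,240,0,0,0,32,85],[85,300,0,0,0,40,85],[100,360,0,0,0,48,85],[115,420,0,0,0,56,85],[130,480,0,0,0,63.3,85],[145,540,-20,0,0,63.3,85],[155,600,-50,0,0,63.3,85],[159,662,-73,0,0,63.3,85],[159,662,-73,0,0,63.3,85],[159,662,-73,0,0,63.3,85]]'
python3 - <<'E'
from h import *
from scipy.spatial.transform import Rotation as R
s=env.read_state();print(s["qpos"],s["ee_pos"],R.from_rotvec(s["orientation"]).as_matrix().round(3))
im,P=cloud("wrist");cv2.imwrite("pics/w1.png",im)
for nm,lo,hi in(("green",(45,100,30),(75,255,255)),("wood",(8,100,80),(22,255,255))):
    q=P[mask(im,lo,hi)];q=q[~np.isnan(q[:,0])];q=q[(abs(q[:,0]-.44)<.04)&(q[:,2]<.03)]
    if len(q)<20:print(nm,len(q));continue
    pc=np.linalg.svd(q[:,:2]-q[:,:2].mean(0),full_matrices=0)[2][0]
    print(nm,len(q),[np.round(x,1) for x in cv2.minAreaRect((q[:,:2]*1000).astype(np.float32))],q.max(0),q.min(0),np.degrees(np.arctan2(pc[1],pc[0])))
E
```

```text
clock: 1.72
ee_pos: [0.4397, 0.1046, 0.1792]
orientation: [1.206, 1.212, -1.209]
wrist_force: [-0.7, -0.7, 0.1]
opening: 0.0854
[2.07215087e-01 2.87520794e-01 2.05654263e+00 1.27557068e-04
 8.00155738e-01 2.04295391e-01] [0.43970776 0.10462719 0.17923261] [[-0.003  1.     0.003]
 [-0.     0.003 -1.   ]
 [-1.    -0.003  0.   ]]
green 980 [array([440.8, 102.7]), array([58.8, 16. ]), np.float64(89.9)] [0.4487804  0.1321529  0.02003953] [0.43275014 0.07331652 0.00608031] -90.39499580150544
wood 1994 [array([440.5, -19.6]), array([182.1,  16.5]), np.float64(89.8)] [0.44896285 0.07145501 0.01892298] [ 0.43197126 -0.11071802 -0.00216838] -90.27601273655496
```

View pics/w1.png

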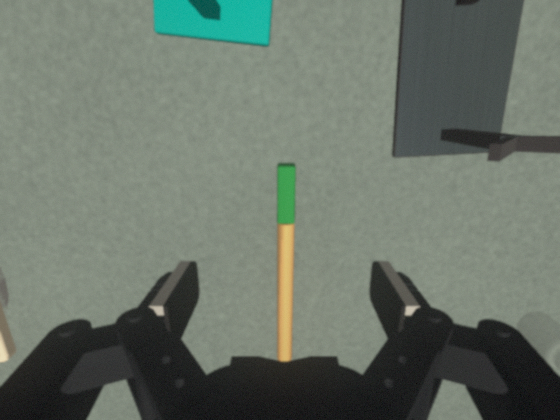

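The handle sits between the open fingers at (286,192) in the wrist view, about 2 mm off in y. I descend and grip.

```bash
python3 -m inch '[[1,-2,-50,0,0,0,85],[1,-2,-100,0,0,0,85],[1,-2,-130,0,0,0,85],[1,-2,-146,0,0,0,85],[1,-2,-155,0,0,0,85],[1,-2,-155,0,0,0,85],[1,-2,-155,0,0,0,10],[1,-2,-155,0,0,0,5],[1,-2,-155,0,0,0,5],[1,-2,-155,0,0,0,5],[1,-2,-155,0,0,0,5],[1,-2,-155,0,0,0,5]]'
```

```text
clock: 3.28
ee_pos: [0.4412, 0.102, 0.0252]
orientation: [1.208, 1.211, -1.209]
wrist_force: [-1.0, -0.2, 7.5]
opening: 0.0166
```

```bash
python3 -m inch '[[0,0,15,0,0,0,5],[0,0,35,0,0,0,5],[10,0,70,0,0,0,5],[30,0,100,0,0,-2,5],[60,-5,110,0,0,-4,5],[90,-15,110,0,0,-6,5],[120,-25,110,0,0,-9,5],[150,-40,110,0,0,-9,5],[175,-60,110,0,0,-9,5],[195,-65,110,0,0,-9,5],[201,-65,110,0,0,-9,5],[201,-65,110,0,0,-9,5],[201,-65,110,0,0,-9,5],[201,-65,110,0,0,-9,5]]'
cat > look.py <<'E'
from h import *
import sys
s=env.read_state();print(s["ee_pos"].round(4),s["opening"].round(4),s["wrist_force"].round(1))
for n in("top","side"):
    im,P=cloud(n);cv2.imwrite(f"pics/{sys.argv[1]}_{n}.png",im)
    for nm,lo,hi in(("green",(45,100,30),(75,255,255)),("wood",(8,100,80),(22,255,255)),("red",(0,150,60),(6,255,255)),("blue",(108,150,60),(125,255,255))):
        M=mask(im,lo,hi).astype(np.uint8);N,L,S,C=cv2.connectedComponentsWithStats(M)
        for i in range(1,N):
            if S[i,4]<40: continue
            q=P[L==i];q=q[~np.isnan(q[:,0])]
            if len(q)<20: continue
            m=np.median(q,0)
            if not(.35<m[0]<.75 and -.35<m[1]<.42 and m[2]<.35) : continue
            if nm!="wood" and False: continue
            c=np.polyfit(q[:,1],q[:,0],1);d=np.polyfit(q[:,1],q[:,2],1)
            print(n,nm,len(q),"min",(1000*np.percentile(q,2,0)).round(),"max",(1000*np.percentile(q,98,0)).round(),"x(y)slope deg",np.degrees(np.arctan(c[0])).round(1),"z slope",np.degrees(np.arctan(d[0])).round(1),"px",C[i].round())
E
python3 look.py a
```

```text
clock: 5.03
ee_pos: [0.6415, 0.0374, 0.1353]
orientation: [1.322, 1.133, -1.324]
wrist_force: [-0.2, 0.3, -0.2]
opening: 0.0163Traceback (most recent call last):
  File "look.py", line 3, in <module>
    s=env.read_state();print(s["ee_pos"].round(4),s["opening"].round(4),s["wrist_force"].round(1))
                                                  ^^^^^^^^^^^^^^^^^^
AttributeError: 'float' object has no attribute 'round'
```

```bash
sed -i 's/s\["opening"\].round(4)/s["opening"]/' look.py; python3 look.py a
```

```text
[0.6415 0.0374 0.1353] 0.016258520765002137 [-0.2  0.3 -0.2]
top wood 260 min [ 602. -165.  120.] max [ 623. -109.  130.] x(y)slope deg -17.3 z slope 53.4 px [343. 142.]
top red 549 min [ 572. -263.    2.] max [ 628. -227.   59.] x(y)slope deg -7.7 z slope -31.6 px [389. 160.]
top blue 533 min [ 435. -319.    2.] max [ 493. -286.   59.] x(y)slope deg 10.4 z slope -15.4 px [423. 224.]
side green 118 min [636.  38. 118.] max [652.  68. 130.] x(y)slope deg -6.3 z slope -10.1 px [206. 194.]
side wood 371 min [ 584. -161.  119.] max [628.  37. 193.] x(y)slope deg 1.4 z slope 7.8 px [249. 160.]
side red 362 min [ 573. -267.    2.] max [ 630. -228.   58.] x(y)slope deg -29.3 z slope 18.2 px [284. 157.]
side blue 90 min [ 441. -314.   42.] max [ 479. -289.   58.] x(y)slope deg -1.0 z slope -0.6 px [342. 151.]
side blue 93 min [ 448. -315.    2.] max [ 489. -291.   21.] x(y)slope deg -1.9 z slope 4.5 px [337. 165.]
```

View pics/a_side.png

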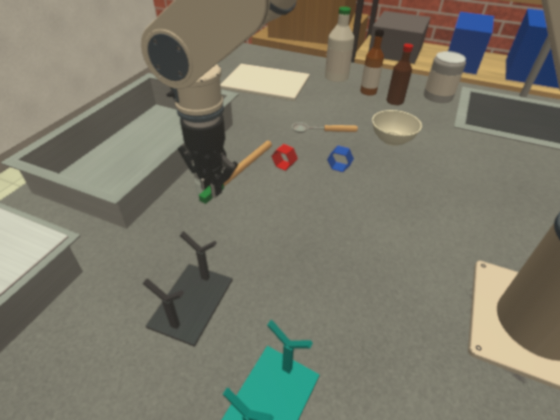

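The side view shows the rod held level, with its tip at about (268,145), short of the red cutter at (284,157). I lower it to bore height and check the tip.

```bash
python3 -m inch '[[4,0,-25,0,0,0,5],[4,0,-50,0,0,0,5],[4,0,-75,0,0,0,5],[4,0,-90,0,0,0,5],[4,0,-90,0,0,0,5],[4,0,-90,0,0,0,5],[4,0,-90,0,0,0,5]]'
cat > rod.py <<'E'
from h import *
s=env.read_state();e=s["ee_pos"]
for n in("top","side"):
    im,P=cloud(n);q=P[mask(im,(8,90,70),(23,255,255))]
    q=q[~np.isnan(q[:,0])];q=q[(abs(q[:,0]-e[0]+.02)<.06)&(q[:,1]<e[1]-.03)&(q[:,1]>e[1]-.23)&(abs(q[:,2]-e[2]+.016)<.03)]
    for a in(.06,.1,.14,.18):
        g=q[abs(e[1]-q[:,1]-a)<.02]
        if len(g)>8: print(n,len(g),"y",(1000*(e[1]-a)).round(),"x",(1000*(g[:,0].min()+g[:,0].max())/2).round(1),"ztop",(1000*np.percentile(g[:,2],95)).round(1))
    if len(q): print("tip y",q[:,1].min())
E
python3 rod.py
```

```text
clock: 6.0
ee_pos: [0.6465, 0.0373, 0.0464]
orientation: [1.323, 1.131, -1.323]
wrist_force: [0.2, 0.8, -0.0]
opening: 0.0169
side 10 y -23.0 x 627.4 ztop 35.4
side 101 y -63.0 x 628.0 ztop 40.1
side 93 y -103.0 x 634.2 ztop 40.6
side 88 y -143.0 x 628.3 ztop 40.1
tip y -0.1926918960434889
```

```bash
python3 look.py b; python3 - <<'E'
import cv2,numpy as np
a=cv2.imread("pics/b_top.png")[90:230,270:450];b=cv2.imread("pics/b_side.png")[110:220,180:380]
cv2.imwrite("pics/b.png",np.vstack([cv2.resize(a,(540,420)),cv2.resize(b,(540,297))])[:600] if 0 else np.hstack([cv2.resize(a,(400,311)),cv2.resize(b,(400,311))]))
E
```

```text
[0.6463 0.0373 0.0461] 0.01677248762526935 [-0.4 -1.  -0.6]
top red 477 min [ 572. -263.    5.] max [ 628. -229.   59.] x(y)slope deg -0.1 z slope -14.4 px [391. 160.]
top blue 617 min [ 435. -319.    1.] max [ 493. -286.   59.] x(y)slope deg 3.8 z slope -33.3 px [421. 225.]
side green 101 min [640.  37.  29.] max [656.  68.  41.] x(y)slope deg -7.1 z slope -8.8 px [208. 224.]
side wood 278 min [ 584. -162.   30.] max [634.  35. 114.] x(y)slope deg 1.3 z slope 9.8 px [252. 186.]
side red 360 min [ 573. -267.    3.] max [ 629. -228.   58.] x(y)slope deg -29.5 z slope 17.1 px [284. 157.]
side blue 91 min [ 439. -316.   40.] max [ 479. -289.   59.] x(y)slope deg -0.8 z slope 2.1 px [342. 151.]
side blue 86 min [ 448. -316.    2.] max [ 488. -290.   19.] x(y)slope deg -4.5 z slope 4.5 px [338. 166.]
```

View pics/b.png

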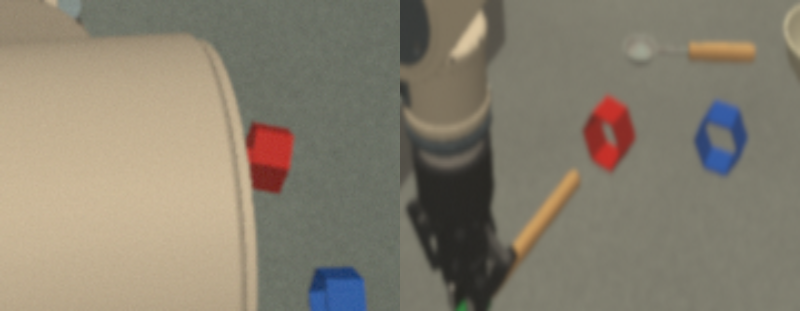

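```bash
cat > axis.py <<'E'
from h import *
import sys
im=cv2.imread(sys.argv[1]);z=float(sys.argv[2]);m=env.camera_model("side")
M=mask(im,(8,110,90),(22,255,255)).astype(np.uint8);N,L,S,C=cv2.connectedComponentsWithStats(M)
K=np.array(m["intrinsics"]);T=np.array(m["extrinsics"])
def ray(p):
    r=cv2.undistortPoints(np.array([[p]],float),K,np.array([m["k1"],0,0,0,0],float))[0,0]
    d=T[:3,:3]@[r[0],r[1],1];return T[:3,3]+d*(z-T[2,3])/d[2]
for i in range(1,N):
    if S[i,4]<100 or not(200<C[i][0]<300 and C[i][1]>130): continue
    y,x=np.where(L==i)
    vx,vy,x0,y0=cv2.fitLine(np.stack([x,y],1).astype(np.float32),cv2.DIST_HUBER,0,.01,.01).ravel()
    t=(x-x0)*vx+(y-y0)*vy
    a,b=[ray((x0+vx*k,y0+vy*k)) for k in(t.min(),t.max())];print(S[i],a.round(4),b.round(4),"yaw",np.degrees(np.arctan2(*( (a-b)[:2]*[-1,1])) ) if 0 else np.degrees(np.arctan((a-b)[0]/(a-b)[1])))
E
python3 axis.py pics/b_side.png .030; python3 axis.py pics/a_side.png .119
```

```text
[237 171  32  33 250] [ 0.6348 -0.0392  0.03  ] [ 0.6146 -0.1717  0.03  ] yaw 8.691258724026584
[224 141  47  43 333] [0.6325 0.0039 0.119 ] [ 0.612  -0.1742  0.119 ] yaw 6.589309368217927
```

```bash
python3 -m inch '[[-3,-12,0,0,0,0,5],[-5,-24,0,0,0,0,5],[-7,-36,0,0,0,0,5],[-9,-48,0,0,0,0,5],[-11,-60,0,0,0,0,5],[-13,-72,0,0,0,0,5],[-15,-84,0,0,0,0,5],[-17,-96,0,0,0,0,5],[-17,-96,0,0,0,0,5]]'; python3 look.py c; python3 - <<'E'
import cv2
cv2.imwrite("pics/c.png",cv2.resize(cv2.imread("pics/c_side.png")[110:220,190:360],None,fx=4,fy=4))
E
```

```text
clock: 7.32
ee_pos: [0.6289, -0.0597, 0.0458]
orientation: [1.323, 1.131, -1.324]
wrist_force: [-0.5, -0.1, -0.7]
opening: 0.0169
[ 0.6289 -0.0597  0.0458] 0.01685472243105692 [-0.5 -0.1 -0.7]
side green 87 min [624. -61.  29.] max [639. -29.  41.] x(y)slope deg -6.3 z slope -9.5 px [237. 199.]
side wood 196 min [ 567. -265.   10.] max [624. -61. 118.] x(y)slope deg -5.4 z slope 16.6 px [276. 165.]
side red 297 min [ 572. -266.    2.] max [ 630. -228.   59.] x(y)slope deg -28.7 z slope 10.7 px [285. 155.]
side blue 90 min [ 438. -315.   40.] max [ 479. -290.   59.] x(y)slope deg -1.7 z slope 0.5 px [342. 151.]
side blue 89 min [ 449. -315.    2.] max [ 488. -289.   22.] x(y)slope deg 2.3 z slope 4.1 px [337. 166.]
```

View pics/c.png

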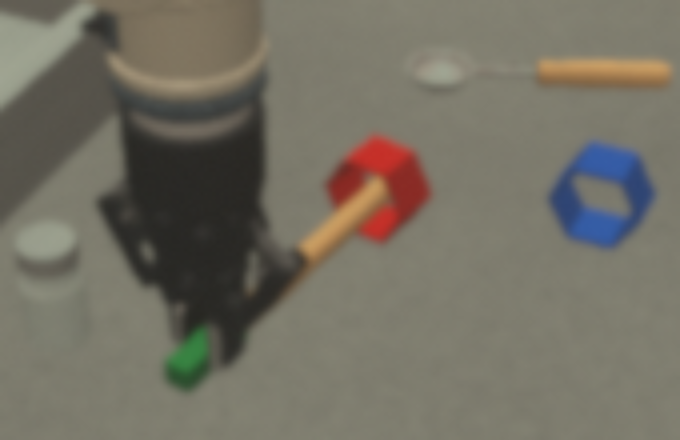

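The crop shows the tip inside the red bore at (380,190), well centred, and the cutter has not moved. I push on and then lift.

```bash
python3 -m inch '[[-2,-12,0,0,0,0,5],[-4,-24,0,0,0,0,5],[-6,-36,0,0,0,0,5],[-8,-48,0,0,0,0,5],[-10,-60,0,0,0,0,5],[-12,-72,0,0,0,0,5],[-13,-83,0,0,0,0,5],[-13,-83,0,0,0,0,5],[-13,-83,0,0,0,0,5],[-13,-83,8,0,0,0,5],[-13,-83,14,0,0,0,5],[-13,-83,20,0,0,0,5],[-13,-83,30,0,0,0,5],[-13,-83,42,0,0,0,5],[-13,-83,55,0,0,0,5],[-13,-83,68,0,0,0,5],[-13,-83,80,0,0,0,5],[-13,-83,86,0,0,0,5],[-13,-83,86,0,0,0,5]]'; python3 look.py d; python3 - <<'E'
import cv2
cv2.imwrite("pics/d.png",cv2.resize(cv2.imread("pics/d_side.png")[60:220,190:400],None,fx=3,fy=3))
E
```

```text
clock: 9.8
ee_pos: [0.6163, -0.1419, 0.1324]
orientation: [1.323, 1.131, -1.323]
wrist_force: [-0.2, -0.4, -1.6]
opening: 0.0162
[ 0.6163 -0.1419  0.1324] 0.01621603859316621 [-0.2 -0.4 -1.6]
side green 87 min [ 611. -147.  114.] max [ 625. -111.  127.] x(y)slope deg -6.1 z slope -9.1 px [257. 151.]
side wood 111 min [ 577. -344.  115.] max [ 597. -265.  127.] x(y)slope deg -5.5 z slope 15.5 px [299. 117.]
side wood 69 min [ 563. -267.   78.] max [ 621. -125.  183.] x(y)slope deg -16.0 z slope 30.9 px [280. 136.]
side red 256 min [ 560. -264.   73.] max [ 616. -154.  181.] x(y)slope deg -19.0 z slope 36.7 px [289. 136.]
side blue 89 min [ 439. -316.   41.] max [ 479. -290.   58.] x(y)slope deg -1.9 z slope 0.5 px [342. 151.]
side blue 86 min [ 447. -316.    2.] max [ 488. -290.   20.] x(y)slope deg 1.2 z slope 6.1 px [338. 166.]
```

View pics/d.png

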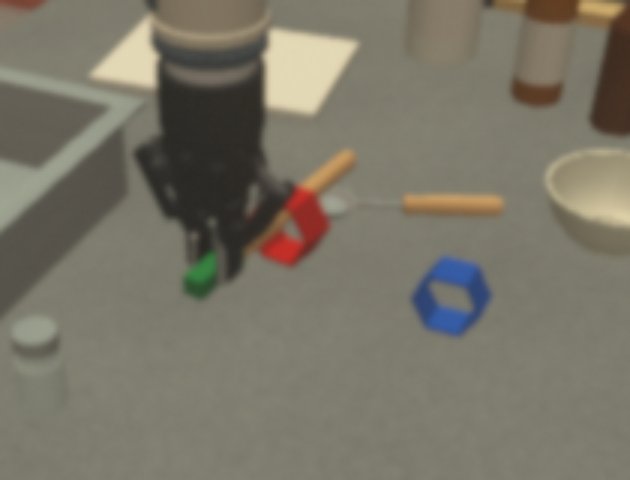

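The red cutter hangs on the rod at about (300,225) in the crop, and the rod is level. I raise it and carry it over the stand.

```bash
python3 -m inch '[[0,0,8,0,0,0,5],[0,0,20,0,0,0,5],[0,0,35,0,0,0,5],[0,2,50,0,0,0,5],[0,8,65,0,0,0,5],[0,16,80,0,0,1,5],[0,28,92,0,0,2,5],[-1,42,100,0,0,3,5],[-2,58,103,0,0,4,5],[-3,76,103,0,0,5,5],[-5,96,103,0,0,6,5],[-6,116,103,0,0,7,5],[-8,136,103,0,0,8,5],[-10,156,103,0,0,9,5],[-12,176,103,0,0,10,5],[-14,194,103,0,0,11,5],[-15,210,103,0,0,12,5],[-16,222,103,0,0,12.3,5],[-17,230,103,0,0,12.3,5],[-17,234,103,0,0,12.3,5]]' && python3 -m inch '[[0,6,0,0,0,0,5],[-1,16,0,0,0,0,5],[-2,30,0,0,0,0,5],[-3,48,0,0,0,0,5],[-4,68,0,0,0,0,5],[-5,88,0,0,0,0,5],[-6,108,0,0,0,0,5],[-8,128,0,0,0,0,5],[-9,148,0,0,0,0,5],[-10,168,0,0,0,0,5],[-12,188,0,0,0,0,5],[-13,204,0,0,0,0,5],[-14,216,0,0,0,0,5],[-14,226,0,0,0,0,5],[-14,232,0,0,0,0,5],[-14,234,0,0,0,0,5],[-14,234,0,0,0,0,5],[-14,234,0,0,0,0,5]]'; python3 look.py e; python3 - <<'E'
import cv2,numpy as np
a=cv2.imread("pics/e_side.png")[150:360,90:330];b=cv2.imread("pics/e_top.png")[60:270,60:300]
cv2.imwrite("pics/e.png",np.hstack([cv2.resize(x,(400,350)) for x in(a,b)]))
E
```

```text
clock: 12.4
ee_pos: [0.5988, 0.0926, 0.2345]
orientation: [1.165, 1.237, -1.167]
wrist_force: [-0.0, -0.8, -2.5]
opening: 0.0161
clock: 14.65
ee_pos: [0.5848, 0.3262, 0.2345]
orientation: [1.165, 1.237, -1.167]
wrist_force: [-0.1, 0.7, -1.7]
opening: 0.0164
[0.5848 0.3262 0.2345] 0.01640871913309606 [-0.1  0.7 -1.7]
top green 134 min [576. 298. 223.] max [593. 320. 231.] x(y)slope deg 7.3 z slope 4.1 px [ 87. 144.]
top wood 495 min [584. 120. 217.] max [601. 201. 229.] x(y)slope deg -2.1 z slope -1.4 px [175. 138.]
top wood 335 min [579. 239. 220.] max [595. 295. 229.] x(y)slope deg -3.2 z slope -0.1 px [112. 143.]
top red 784 min [561. 202. 176.] max [616. 235. 233.] x(y)slope deg -2.9 z slope 15.3 px [142. 144.]
top blue 633 min [ 435. -318.    1.] max [ 493. -286.   59.] x(y)slope deg 3.5 z slope -32.5 px [422. 225.]
side green 359 min [575. 329. 215.] max [593. 357. 229.] x(y)slope deg -13.6 z slope -7.7 px [115. 287.]
side wood 402 min [584. 121. 218.] max [601. 196. 228.] x(y)slope deg -19.0 z slope 20.9 px [192. 196.]
side wood 214 min [522. 221. 196.] max [618. 312. 311.] x(y)slope deg -42.4 z slope 50.8 px [162. 234.]
side red 1093 min [560. 203. 176.] max [619. 235. 231.] x(y)slope deg 7.3 z slope -19.9 px [174. 228.]
side blue 93 min [ 439. -316.   40.] max [ 479. -289.   59.] x(y)slope deg 0.9 z slope -0.7 px [343. 151.]
side blue 89 min [ 448. -315.    2.] max [ 488. -290.   18.] x(y)slope deg -5.0 z slope 2.8 px [338. 166.]
```

View pics/e.png

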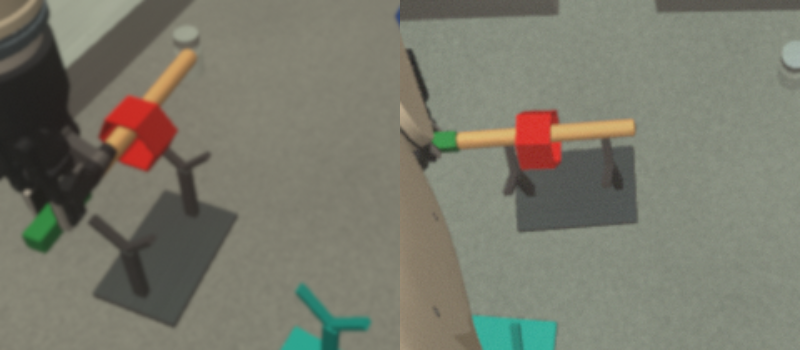

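The rod hangs above both notches, the cutter is at y≈219 between the uprights, and the x offset is about 2 mm. I lower it.

```bash
python3 -m inch '[[2,0,-8,0,0,0,5],[2,0,-20,0,0,0,5],[2,0,-34,0,0,0,5],[2,0,-48,0,0,0,5],[2,0,-62,0,0,0,5],[2,0,-76,0,0,0,5],[2,0,-88,0,0,0,5],[2,0,-96,0,0,0,5],[2,0,-102,0,0,0,5],[2,0,-106,0,0,0,5],[2,0,-108,0,0,0,5],[2,0,-108,0,0,0,5]]';  python3 look.py f
```

```text
clock: 16.25
ee_pos: [0.5869, 0.3263, 0.1267]
orientation: [1.166, 1.237, -1.167]
wrist_force: [0.7, -0.6, -1.5]
opening: 0.0168
[0.5869 0.3263 0.1267] 0.016785811079333135 [ 0.7 -0.6 -1.5]
top green 115 min [579. 298. 112.] max [595. 325. 122.] x(y)slope deg 8.6 z slope 2.1 px [105. 161.]
top wood 404 min [586. 120. 110.] max [604. 201. 121.] x(y)slope deg -3.0 z slope -0.0 px [184. 155.]
top wood 286 min [581. 239. 101.] max [598. 296. 122.] x(y)slope deg -2.3 z slope -4.4 px [128. 159.]
top red 627 min [563. 203.  68.] max [619. 236. 125.] x(y)slope deg -4.5 z slope 24.0 px [154. 160.]
top blue 630 min [ 435. -318.    1.] max [ 493. -286.   58.] x(y)slope deg 4.4 z slope -33.4 px [422. 225.]
side green 268 min [577. 329. 109.] max [595. 357. 135.] x(y)slope deg -14.1 z slope -9.9 px [134. 330.]
side wood 362 min [586. 122. 108.] max [606. 199. 121.] x(y)slope deg -4.9 z slope 3.4 px [199. 241.]
side wood 268 min [538. 222.  86.] max [618. 313. 203.] x(y)slope deg -33.1 z slope 45.9 px [170. 282.]
side red 862 min [563. 202.  68.] max [621. 235. 124.] x(y)slope deg 5.6 z slope -14.8 px [184. 271.]
side blue 93 min [ 438. -315.   41.] max [ 479. -289.   59.] x(y)slope deg -3.6 z slope -1.2 px [343. 151.]
side blue 93 min [ 448. -316.    2.] max [ 488. -289.   22.] x(y)slope deg -1.8 z slope 3.0 px [337. 165.]
```

```bash
python3 -m inch '[[0,0,-1,0,0,0,5],[0,0,-1.5,0,0,0,5],[0,0,-2,0,0,0,5],[0,0,-2,0,0,0,5]]'; python3 -m inch '[[0,0,-1,0,0,0,5],[0,0,-1,0,0,0,5]]'
```

```text
clock: 16.85
ee_pos: [0.5871, 0.3264, 0.1252]
orientation: [1.166, 1.237, -1.166]
wrist_force: [-1.4, -0.1, 1.8]
opening: 0.0166
clock: 17.1
ee_pos: [0.5872, 0.3265, 0.1247]
orientation: [1.166, 1.237, -1.166]
wrist_force: [-2.1, -0.4, 5.2]
opening: 0.0164
```

Contact: +5 N upward. I release gently and back off.

```bash
python3 -m inch '[[-1,0,0,0,0,0,5],[-1,0,0,0,0,0,17],[-1,0,0,0,0,0,19],[-1,0,0,0,0,0,22],[-1,0,0,0,0,0,26],[-1,0,0,0,0,0,32],[-1,0,0,0,0,0,40],[-1,0,0,0,0,0,55],[-1,0,0,0,0,0,70],[-1,0,0,0,0,0,70]]'; python3 -m inch '[[0,2,10,0,0,0,75],[0,5,25,0,0,0,75],[0,10,50,0,0,0,75],[0,20,80,0,0,0,75],[0,50,110,0,0,0,75],[0,80,130,0,0,0,75],[0,80,130,0,0,0,75],[0,80,130,0,0,0,75],[0,80,130,0,0,0,75]]';  python3 look.py g; python3 - <<'E'
import cv2,numpy as np
a=cv2.imread("pics/g_side.png")[180:390,90:330];b=cv2.imread("pics/g_top.png")[60:270,60:300]
cv2.imwrite("pics/g.png",np.hstack([cv2.resize(x,(400,350)) for x in(a,b)]))
E
```

```text
clock: 18.35
ee_pos: [0.5862, 0.3265, 0.1248]
orientation: [1.166, 1.237, -1.166]
wrist_force: [-0.3, 0.9, 0.6]
opening: 0.07
clock: 19.48
ee_pos: [0.5858, 0.4053, 0.2539]
orientation: [1.165, 1.237, -1.168]
wrist_force: [0.2, 0.7, -0.5]
opening: 0.0748
[0.5858 0.4053 0.2539] 0.07479496260849207 [ 0.2  0.7 -0.5]
top green 281 min [575. 299. 111.] max [592. 355. 120.] x(y)slope deg -2.5 z slope 0.4 px [ 96. 163.]
top wood 402 min [585. 122. 107.] max [603. 201. 119.] x(y)slope deg -2.7 z slope -1.6 px [184. 156.]
top wood 276 min [580. 239. 106.] max [597. 295. 119.] x(y)slope deg -4.1 z slope -0.5 px [128. 160.]
top red 629 min [561. 203.  65.] max [617. 235. 123.] x(y)slope deg -6.6 z slope 30.4 px [155. 161.]
top blue 630 min [ 435. -319.    1.] max [ 493. -285.   58.] x(y)slope deg 2.7 z slope -32.7 px [421. 226.]
side green 547 min [576. 300. 106.] max [593. 357. 118.] x(y)slope deg -2.9 z slope -0.5 px [142. 323.]
side wood 369 min [585. 120.  98.] max [606. 197. 119.] x(y)slope deg -10.7 z slope 11.7 px [199. 242.]
side wood 439 min [579. 232.  84.] max [617. 295. 118.] x(y)slope deg -13.7 z slope 14.4 px [167. 289.]
side red 860 min [561. 202.  66.] max [620. 235. 122.] x(y)slope deg 3.9 z slope -6.8 px [185. 272.]
side blue 94 min [ 439. -316.   40.] max [ 479. -290.   59.] x(y)slope deg -2.3 z slope 0.3 px [343. 151.]
side blue 97 min [ 448. -317.    2.] max [ 488. -289.   21.] x(y)slope deg 2.5 z slope 3.9 px [337. 165.]
```

View pics/g.png

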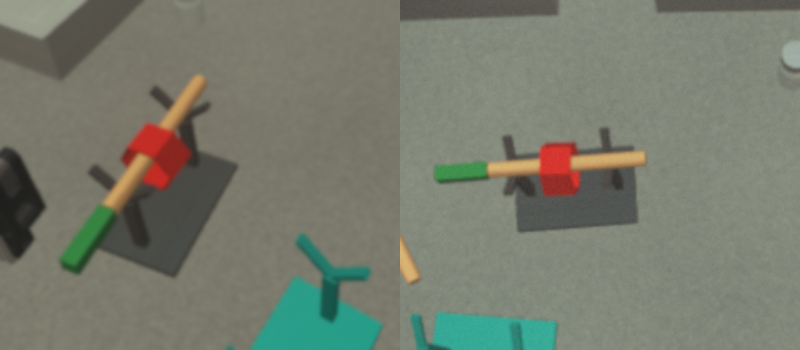

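Both notches hold the rod, the red cutter hangs midway and the gripper is clear. I let it settle and hand in.

```bash
python3 -m inch '[[0,0,10,0,0,0,75],[0,0,10,0,0,0,75],[0,0,10,0,0,0,75],[0,0,10,0,0,0,75],[0,0,10,0,0,0,75],[0,0,10,0,0,0,75],[0,0,10,0,0,0,75],[0,0,10,0,0,0,75]]'; python3 look.py i | grep -E "red|green"; python3 -c "
from plant import env
print(env.finish_job())"
```

```text
clock: 20.58
ee_pos: [0.5861, 0.4055, 0.2639]
orientation: [1.166, 1.237, -1.168]
wrist_force: [-0.6, -0.1, 0.0]
opening: 0.0747
top green 284 min [575. 300. 110.] max [593. 355. 120.] x(y)slope deg -2.9 z slope 0.9 px [ 96. 163.]
top red 626 min [561. 203.  65.] max [617. 236. 123.] x(y)slope deg -7.3 z slope 30.0 px [155. 161.]
side green 545 min [576. 301. 106.] max [593. 357. 118.] x(y)slope deg -2.8 z slope -0.6 px [142. 323.]
side red 858 min [561. 202.  66.] max [619. 235. 122.] x(y)slope deg 4.9 z slope -13.1 px [185. 272.]
the job is handed in; nothing more can be done
None
```

The job is done and handed in at about 20.7 s; the hand-in gives no verdict, so the result rests on my own checks. I gripped the rod by its green handle, passed it through the red cutter, lifted the cutter on the rod, laid the rod in both notches of the dark stand, let go and backed away.

**Last checks, from the top and side cameras just before handing in:**
- **Rod:** it lies in both notches, level within about 1° and in line with the stand. The handle centre is about 111 mm from the middle of the stand, and its height is within a few mm of seated.
- **Red cutter:** it hangs between the uprights, about 2–3 mm from the middle and about 14 mm below the rod seat. It had not moved between the last two looks, about 1 s apart.
- **Blue cutter:** it was unmoved, within about 2 mm, when last measured about 1 s before hand-in.
- **Gripper:** it was clear of everything, with no force on the wrist.

**Checks that failed or disagreed:**
- Before threading, my first depth-based estimate of the rod's position was off by up to 10 mm and 20 mm because of mixed edge pixels. The top camera was blocked by the arm. I used a side-view ray estimate instead, and it agreed with the arm's own position.
- Some colour-mask slope readings are meaningless for the same reason, so I ignored them.

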